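# Set up the drying stand: board in the slot, prop leg to its mark, cam lever closed

## Task

Lift the small wooden chopping board out of the grey wire rest, slide it down edgewise into the slot of the drying stand and let go of it there, upright and fully home. Then grip the stand's sliding prop leg by its round steel post, slide it towards the board until its red pointer is at the red mark on the blue base and, still gripping the post so that the leg stays at the mark, turn your hand about the post (clockwise seen from above) so that a finger swings the orange cam lever fully closed; the lever must not be closed before the leg is at the mark. Finish holding: the leg is spring-loaded, so end with your fingers still gripping the post, the leg at the mark, the lever closed and the board standing untouched; leave the other things alone.

Things in the scene. Friction and masses are not known exactly. Their poses are not given: they have to be found in the camera images.
- board_handle (a point): Centre of the handle of the loose chopping board, 102 mm above the board's bottom edge, 18 mm below the handle's top. The handle is a darker wooden block in the middle of the top edge, 50 mm wide (x), 14 mm thick (y), 36 mm tall (z, up). Grip it from above across its 14 mm thickness.
- board: The chopping board (light wood, 160 g), an upright plate 130 mm wide (x), 6 mm thick (y), 85 mm tall plus the handle; origin at the centre of its bottom edge.
- rest: Grey wire rest, fixed, 150 x 56 mm; origin under its centre, axes as the board's at the start. The board stands on its 8 mm high floor between steel wire loops that reach 49 mm above the worktop and leave the board 2 mm of play on each side; it comes out straight up.
- slot (a point): Centre of the floor of the slot in the stand's dark wooden block, 12 mm above the worktop; z up, x along the slot, y across it. The slot is open at the top and both ends, 110 mm long, 9 mm wide, 28 mm deep; flared lips above it widen to about 13 mm and end 50 mm above the worktop. With the board home, its handle centre is 102 mm above this point.
- stand: Drying stand, fixed to the worktop: blue-painted base 84 mm (x) by 330 mm (y) by 10 mm; origin under its middle, axes as the slot's. The slot block is at its +y end (slot at y = +120 mm); the leg slides along y on the rest of it.
- mark (a point): The red mark line on the front (-x) edge of the stand's base, 10 mm above the worktop, 33 mm to the front of the rail's centre line and 160 mm from the slot's centre line towards the stand's -y; axes as the slot.
- pointer (a point): Foot of the red pointer on the front of the leg's grey saddle, just above the base. The leg is at its mark when the pointer stands beside the red mark (same y in the stand's frame). The pointer is 33 mm to the front (-x) of the post's axis, at the same y.
- leg (a joint): Travel of the sliding prop leg along the stand's +y (towards the slot), m: 0 = fully back, 0.065 = at the red mark, 0.080 = end stop. A spring pushes it back: moving it towards the board takes about 2.5 N at first, 8 N at the mark; let go there, it slides back about 30 mm. At the mark its rubber prop pad ends 11 mm short of the board's face.
- post_grip (a point): Point on the axis of the upright steel post to grip, 80 mm above the worktop. The post is 22 mm in diameter, stands on the leg's saddle (30 mm high), turns freely about its own axis and is bare from 43 to 107 mm above the worktop. The prop arm runs from the saddle towards the slot, below 26 mm height for the first 88 mm, then rises to 71 mm.
- post: The same round post; its origin is on its axis at worktop height.
- lever (a joint): Angle of the orange cam lever, rad: 0 = open, 0.9 = fully closed (stop); it grows clockwise seen from above and stays where it is left; turning it takes about 0.06 Nm (some 3 N at the wing). It turns about the post's axis on a round hub, 38 mm in diameter, up to 43 mm height, and has one upright wing.
- lever_wing (a point): Middle of the wing, 70 mm above the worktop, 33 mm from the post's axis. The wing is a radial plate 6 mm thick, 16 to 49 mm from the axis, 44 to 96 mm high. Closed it points to the stand's -x; open, 0.9 rad from there towards -y. Grip the post with a finger 1.1 rad anticlockwise past the wing and turn clockwise: a 16 mm wide finger meets the wing 0.5 rad from it and pushes it to its stop.
- bowl_small: Bystander: small white bowl, 115 mm across, 51 mm high, loose; origin under its centre. Leave alone.
- spice: Bystander: spice jar with a yellow cap, 42 mm across, 96 mm high, loose; origin under its centre. Leave alone.
- pepper: Bystander: shaker with a dark green top, 37 mm across, 69 mm high, loose; origin under its centre. Leave alone.
There are look-alikes about, which are no part of the job. There is more than one size of the board; the job needs the larger.

How it is judged:
By the outcome, as a careful person would: the job done as asked, in the order asked, and still so for the second after the job is handed in, while the arm keeps its last pose, push and grip.
It also fails if it takes over 61 s, if anything falls off the work surface, if the arm or the gripper's body presses on something with over 40 N, if the wrist force passes 120 N, or if a joint passes its speed limit or range.

## Robot

A 6-joint arm with a two-finger parallel gripper is mounted at the origin on a cart in front of the work surface, level with it; the furniture and walls round the work are solid. World frame = base frame: x ahead of the robot, y to its left, z up, the work surface at z = 0. Lengths are in m, angles in rad, forces in N, time in s.
With the tool pointing down it reaches from about 0.375 to 0.925 m from the base axis. Payload 5.7 kg.
Tool frame: the origin (TCP) lies midway between the tips of the shut fingers; the grasp point (between the pads) lies 19 mm behind it; z points along the fingers, y is the line along which they close (so a half turn about z gives the same grasp; the last joint's range is limited). The gripper opens to 88 mm and grips with 3 to 60 N. Pads are 20 mm wide; open, the fingers measure 115 mm over their backs; the gripper's body (75 mm by 178 mm) begins 61 mm behind the grasp point.
Start: joints at [-1.234, 0.359, 1.51, -0, 1.272, -0.115], TCP at [0.262, -0.54, 0.223] pointing down, gripper open.
Joint ranges: [-2.97, 2.97], [-1.01, 2.36], [0.21, 2.38], [-0.96, 4.11], [0.2, 2.71], [-2.98, 2.98]. Speed limits (rad/s): [2.39, 2.39, 3.14, 3.14, 3.14, 3.14].

## Interface

Orientations are given as a unit quaternion [x, y, z, w].
In Python, from bench import move_ptp, servo_line, goto_joints, move_gripper, sleep, inverse_kinematics, capture, PlanningError, close_job, spot_in, silhouettes, current_clock, current_joint_pos, current_qvel, current_joint_torque, current_position, current_orientation, current_force, current_torque, current_finger_gap, current_grip_force gives the robot as it stands. Calls block until the motion is done:
- move_ptp(position, orientation): joint-space move of the TCP to a pose.
- servo_line(position, orientation=None, rate=0.15, contact_N=None): straight line of the TCP; orientation=None keeps the orientation; rate is the mean speed in m/s. With contact_N (N) it stops when the force on the tool has changed by that much, and returns True; else False.
- goto_joints(angles): joint-space move.
- move_gripper(opening): finger opening in m; the grip force is fixed at half the most; returns when the fingers have stopped.
- sleep(seconds).
- inverse_kinematics(position, orientation): joint angles nearest the present ones, or None.
- capture(name): name is "scene" or "top" or "wrist"; returns a dict with "image" (420x560x3 uint8, blue, green, red), "range_z" (420x560 float32, m along the optical axis (not along the pixel's ray), 0 where there is no reading), "intrinsics" (3x3 intrinsics, pixels), "R" (3x3) and "t" (3): a world point X has camera coordinates R X + t. Camera axes: x right, y down, z forward; pixel columns grow to the right and rows downward; lengths in m; the calibration is good to about 2 mm. A picture is of the moment at which its call begins.
A pose or a line that the arm cannot do raises PlanningError and nothing moves.
- close_job(): hands the job in; it is judged then, once.
Trained networks look in the newest picture that a camera, given by its name, has taken for a name from the list of things; names that differ only in an ending like _2 or _b are one class to them, and where a whole thing is asked for, a point or a joint stands for the part that bears it (a point fixed in the world has none). Each returns a list of dicts, best first, with "conf" (0 to 1); they miss things now and then, are a little off and sometimes report something else, mostly with a low value. They report only what shows in the picture. A call takes as long as a camera call. They do not tell look-alikes from the thing itself.
- spot_in(camera, query): "xy" ([column, row] in pixels, amid what is visible of it).
- silhouettes(camera, query): "region" (420x560 bool, what is visible of it) and "xy" ([column, row] in pixels, amid what is visible of it).
Readings, each from a call of its own:
- current_clock(): time.
- current_joint_pos(): joint angles.
- current_qvel(): joint speeds.
- current_joint_torque(): joint torques, N m.
- current_position(): TCP position.
- current_orientation(): TCP orientation.
- current_force(): force on the tool from outside, world axes, zero at the start.
- current_torque(): the same for the moment, N m.
- current_finger_gap(): finger opening in m.
- current_grip_force(): force on a finger pad.
Only numpy, scipy, OpenCV 4.12 (cv2) and the standard library are available. Lean on these libraries where they do the work, as an engineer would, in place of code of your own. Each camera call takes 0.05 s, during which the arm holds its last target. There are 200 camera calls.

## Working session

There is one attempt and no reset: what is moved stays moved. The work goes in short steps, each a Python script; the robot and the scene stay as the last script left them, time stands still between calls to the robot, and variables do not carry over. Pictures are saved under pics/ and viewed, at most 10 in all, crops included, and the job is handed in when it is done.

```bash
mkdir -p pics; cat > h.py <<'E'
import numpy as np, cv2
from bench import *
from scipy.spatial.transform import Rotation as Rn
def cloud(c):
    z=c["range_z"]; K=c["intrinsics"]; v,u=np.mgrid[:z.shape[0],:z.shape[1]]
    P=np.stack([(u-K[0,2])/K[0,0]*z,(v-K[1,2])/K[1,1]*z,z],-1)
    W=(P-np.array(c["t"]))@np.array(c["R"]); W[z<=0]=np.nan
    return W
def proj(c,X):
    p=c["intrinsics"]@(np.array(c["R"])@np.array(X)+np.array(c["t"])); return p[:2]/p[2]
def q(yaw):  # tool down, tool y axis at world angle yaw
    y=np.array([np.cos(yaw),np.sin(yaw),0]); z=np.array([0,0,-1.]); x=np.cross(y,z)
    return Rn.from_matrix(np.stack([x,y,z],1)).as_quat()
def save(n,im): cv2.imwrite("pics/"+n+".png",im)
E
python3 - <<'E'
from h import *
ims=[]
for n in ("scene","top"):
    c=capture(n); W=cloud(c); save(n,c["image"])
    for k in ("board","board_handle","rest","stand","post","lever","leg","pointer","bowl_small","spice","pepper"):
        for d in silhouettes(n,k)[:4]:
            r=d["region"]; print(n,k,round(d["conf"],2),np.round(d["xy"]),np.round(np.nanmedian(W[r],0),3),r.sum())
print(current_clock(),current_position())
E
```

```text
scene board 0.89 [237. 272.] [0.45  0.204 0.07 ] 918
scene board 0.8 [210. 312.] [0.4   0.321 0.043] 693
scene board_handle 0.94 [210. 315.] [0.4   0.322 0.043] 689
scene board_handle 0.88 [230. 270.] [0.453 0.205 0.07 ] 862
scene rest 0.55 [243. 292.] [0.425 0.212 0.008] 731
scene stand 0.93 [299. 236.] [ 0.47  -0.062  0.013] 1999
scene post 0.67 [332. 208.] [ 0.445 -0.184  0.08 ] 133
scene lever 0.56 [334. 215.] [ 0.435 -0.182  0.044] 60
scene leg 0.55 [331. 216.] [ 0.447 -0.18   0.042] 395
scene pointer 0.68 [327. 217.] [ 0.451 -0.178  0.039] 467
scene bowl_small 0.29 [333. 218.] [ 0.438 -0.185  0.042] 93
scene spice 0.93 [207. 220.] [0.68  0.118 0.059] 415
scene pepper 0.53 [230. 210.] [0.693 0.016 0.037] 248
top board 0.87 [194. 238.] [0.455 0.197 0.09 ] 414
top board 0.76 [150. 259.] [0.404 0.317 0.049] 339
top board 0.5 [339. 253.] [ 0.434 -0.201  0.046] 102
top board_handle 0.93 [194. 240.] [0.453 0.197 0.09 ] 411
top board_handle 0.56 [151. 261.] [0.404 0.317 0.048] 342
top rest 0.72 [202. 244.] [0.441 0.187 0.009] 617
top stand 0.84 [307. 241.] [ 0.47  -0.106  0.012] 3367
top post 0.43 [338. 250.] [ 0.45  -0.188  0.106] 70
top leg 0.86 [332. 246.] [ 0.458 -0.182  0.033] 551
top pointer 0.66 [333. 243.] [ 0.455 -0.185  0.037] 483
top bowl_small 0.92 [401. 265.] [ 0.402 -0.387  0.018] 1300
top bowl_small 0.52 [339. 250.] [ 0.436 -0.201  0.047] 77
top spice 0.86 [234. 158.] [0.686 0.105 0.095] 263
top pepper 0.57 [266. 159.] [0.697 0.007 0.064] 171
1.2 [ 0.26192146 -0.53975795  0.2226202 ]
```

View pics/scene.png

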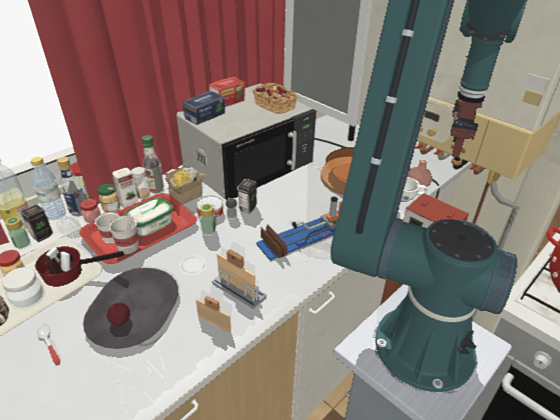

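View pics/top.png

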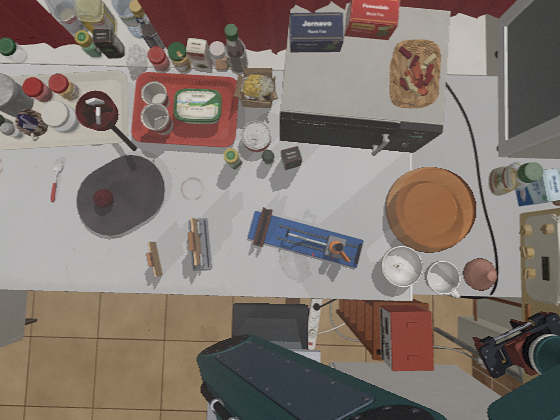

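The board in the rest is at scene (237,272) / top (194,240). The look-alike at scene (210,312) / top (150,259) is smaller and stands free. The job wants the larger one, in the rest. The stand is at top (307,241), with the slot block at its left end. I'll check both from close by.

```bash
cat > look.py <<'E'
from h import *
E
python3 - <<'E'
from h import *
p=current_position(); servo_line([p[0],p[1],0.38])
for n,(x,y) in {"w_stand":(0.45,-0.11),"w_board":(0.45,0.2)}.items():
    best=None
    for yaw in (np.pi/2,-np.pi/2):
        s=inverse_kinematics([x,y,0.36],q(yaw)); print(n,yaw,None if s is None else np.round(s,2))
        if s is not None and (best is None or abs(s[5])<best[0]): best=(abs(s[5]),yaw)
    move_ptp([x,y,0.36],q(best[1])); c=capture("wrist"); save(n,c["image"]); np.savez("pics/"+n+".npz",**c)
    W=cloud(c)
    for k in ("board","board_handle","rest","stand","post","lever","pointer"):
        for d in silhouettes("wrist",k)[:3]:
            r=d["region"]; print(k,round(d["conf"],2),np.round(d["xy"]),np.round(np.nanmedian(W[r],0),3),r.sum())
print(current_clock())
E
python3 -c "
import cv2,numpy as np
a=cv2.imread('pics/w_stand.png');b=cv2.imread('pics/w_board.png');cv2.imwrite('pics/w2.png',cv2.resize(np.hstack([a,b]),(800,300)))"
```

```text
w_stand 1.5707963267948966 [-0.39  0.05  1.57 -0.    1.52 -1.96]
w_stand -1.5707963267948966 [-0.39  0.05  1.57 -0.    1.52  1.18]
board 0.91 [ 28. 163.] [0.455 0.197 0.071] 4921
board_handle 0.68 [ 31. 163.] [0.455 0.197 0.069] 5178
rest 0.82 [ 62. 159.] [0.452 0.186 0.009] 2699
stand 0.56 [263. 145.] [ 0.473 -0.096  0.012] 14479
lever 0.79 [339. 160.] [ 0.45  -0.194  0.044] 500
lever 0.44 [ 31. 165.] [0.455 0.197 0.071] 4997
pointer 0.96 [328. 159.] [ 0.46  -0.182  0.037] 2478
pointer 0.17 [340. 169.] [ 0.453 -0.189  0.107] 467
w_board 1.5707963267948966 [ 0.28  0.1   1.52 -0.    1.52 -1.29]
w_board -1.5707963267948966 [ 0.28  0.1   1.52 -0.    1.52  1.85]
board 0.87 [272. 176.] [0.451 0.201 0.127] 909
board 0.69 [366. 125.] [0.401 0.318 0.056] 1241
board_handle 0.66 [364. 130.] [0.402 0.318 0.056] 1350
board_handle 0.56 [272. 174.] [0.447 0.201 0.127] 893
rest 0.8 [270. 149.] [0.434 0.201 0.009] 3221
rest 0.37 [ 14. 173.] [ 0.464 -0.162  0.029] 1218
stand 0.82 [ 94. 178.] [ 0.477 -0.058  0.011] 10403
pointer 0.88 [ 15. 174.] [ 0.465 -0.161  0.029] 1190
7.0333
```

View pics/w_stand.png

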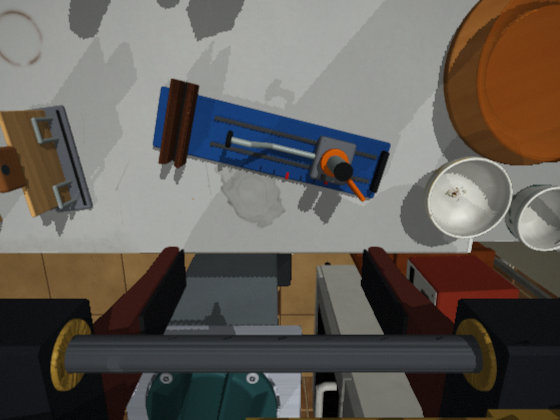

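View pics/w_board.png

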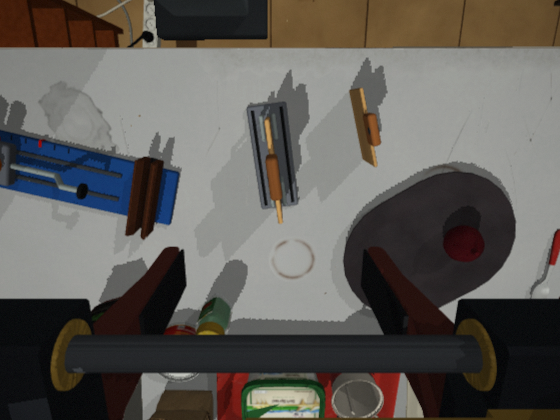

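w_stand shows the slot block at (178,122), the red mark at (287,176), the post top at (342,170) and the open orange wing at (357,188). w_board shows the larger board's handle in the grey rest at (273,172), and the smaller free board at (368,128). Next I'll fit the geometry.

```bash
cat > fit.py <<'E'
from h import *
def rect(P): 
    (cx,cy),(a,b),ang=cv2.minAreaRect((P*1000).astype(np.float32))
    if a<b: a,b,ang=b,a,ang+90
    return np.round([cx/1000,cy/1000,a,b],4),round((ang+90)%180-90,2)
def near(W,x,y,r): return np.hypot(W[...,0]-x,W[...,1]-y)<r
E
python3 - <<'E'
from fit import *
cs={n:dict(np.load(f"pics/{n}.npz")) for n in("w_stand","w_board")}
cs["top"]=capture("top")
for n,c in cs.items():
    W=cloud(c); z=W[...,2]; im=c["image"].astype(int)
    b,g,r=im[...,0],im[...,1],im[...,2]
    def cl(m):
        m=cv2.morphologyEx(m.astype(np.uint8),cv2.MORPH_OPEN,np.ones((2,2))); return m>0
    H=cl(near(W,.452,.2,.05)&(z>.118)&(z<.14)); print(n,"handle",H.sum(), rect(W[H][:,:2]) if H.sum()>5 else "", np.median(W[H],0))
    B=cl(near(W,.47,-.09,.2)&(z<.02)&(z>.003)&(b>1.5*r)&(b>60)); print(" base",rect(W[B][:,:2]),np.median(z[B]))
    S=cl(near(W,.47,.0,.12)&(z>.035)&(z<.06)&(r>b+15)&(W[...,1]>-.06)); print(" slotblk",S.sum(),rect(W[S][:,:2]) if S.sum() else "")
    T=cl(near(W,.45,-.19,.03)&(z>.1)&(z<.115)); print(" post",T.sum(),W[T].mean(0).round(4),rect(W[T][:,:2]) if T.sum() else "")
    L=near(W,.45,-.19,.07)&(z>.085)&(z<.1)&(r>120)&(r>g+40); 
    if L.sum(): print(" wing",L.sum(),W[L].mean(0).round(4),rect(W[L][:,:2]))
    M=near(W,.45,-.1,.1)&(r>110)&(b<70)&(g<60)&(z<.03)
    if M.sum(): print(" mark",M.sum(),W[M].mean(0).round(4), np.argwhere(M).min(0),np.argwhere(M).max(0))
E
```

```text
w_stand handle 396 (array([  0.4219,   0.2372, 131.2444,  38.398 ]), -53.28) [nan nan nan]
 base (array([ 4.663000e-01, -1.090000e-01,  3.315515e+02,  8.480540e+01]), 75.61) nan
 slotblk 1559 (array([nan, nan,  0.,  0.]), 0.0)
 post 291 [nan nan nan] (array([ 0.4377, -0.2013, 51.9526, 15.4242]), 48.66)
 wing 101 [ 0.4254 -0.2113  0.0963] (array([ 0.4252, -0.2114, 31.2536,  5.1785]), 36.9)
 mark 16 [ 0.4271 -0.1289  0.0111] [172 286] [178 288]
w_board handle 539 (array([ 0.4659,  0.2077, 62.167 , 24.8454]), -11.69) [nan nan nan]
 base (array([nan, nan, nan,  0.]), nan) nan
 slotblk 1372 (array([5.135000e-01, 1.590000e-02, 1.361978e+02, 3.601370e+01]), -20.28)
 post 0 [nan nan nan] 
 mark 13 [ 0.4269 -0.1282  0.0115] [140  39] [146  40]
top handle 0  [nan nan nan]
 base (array([nan, nan,  0.,  0.]), 0.0) nan
 slotblk 211 (array([5.007000e-01, 1.240000e-02, 1.136255e+02, 2.633710e+01]), -14.74)
 post 57 [nan nan nan] (array([ 0.4445, -0.1989, 30.7612, 20.5332]), 48.32)
 wing 23 [ 0.4247 -0.213   0.0958] (array([ 0.4252, -0.2127, 30.0376,  4.6876]), 38.89)<stdin>:12: RuntimeWarning: Mean of empty slice.
  ret = um.true_divide(
  return _methods._mean(a, axis=axis, dtype=dtype,
```

```bash
python3 - <<'E'
from fit import *
cs={n:dict(np.load(f"pics/{n}.npz")) for n in("w_stand","w_board")}
def big(m):
    n,l,s,_=cv2.connectedComponentsWithStats(m.astype(np.uint8),connectivity=4)
    return l==1+s[1:,4].argmax() if n>1 else m
th=np.radians(75.5)
for n,c in cs.items():
    W=cloud(c); z=np.nan_to_num(W[...,2],nan=-1); im=c["image"].astype(int)
    b,g,r=im[...,0],im[...,1],im[...,2]
    H=big(near(W,.452,.2,.05)&(z>.122)&(z<.14))
    print(n,"handle",H.sum(), rect(W[H][:,:2]),W[H].mean(0))
    B=near(W,.47,-.09,.2)&(z<.016)&(z>.005)&(b>1.5*r)&(b>60); print(" base",rect(W[B][:,:2]))
    # profile across slot block, in stand frame about base centre
    d=W[...,:2]-np.array([.4663,-.109]); Y=d@[np.cos(th),np.sin(th)]; X=d@[np.sin(th),-np.cos(th)]
    for x0 in (-.04,-.02,0,.02,.04):
        m=(abs(X-x0)<.006)&(Y>.08)&(Y<.16)&(z>.0)
        print("  ",x0,[(int(k),round(1000*float(np.max(z[m&(abs(Y*1000-k)<1)])))) for k in range(96,146,2) if (m&(abs(Y*1000-k)<1)).any()])
    S=big((X>-.07)&(X<.07)&(Y>.09)&(Y<.15)&(z>.046)&(z<.056)); 
    for sgn in(-1,1):
        Q=(abs(X)<.07)&(sgn*(Y-.12)>0)&(abs(Y-.12)<.03)&(z>.045)&(z<.056)
        if Q.any(): print("  lip",Q.sum(),rect(W[Q][:,:2]),Y[Q].min(),Y[Q].max(),np.median(Y[Q]))
    if n=="w_stand":
        T=big(near(W,.45,-.19,.03)&(z>.103)&(z<.115)); print(" post",T.sum(),W[T].mean(0).round(4),rect(W[T][:,:2]))
        m=T
        print(" post in stand",X[T].mean(),Y[T].mean(),"mark:",[ (X[i].mean(),Y[i].mean()) for i in [near(W,.427,-.1289,.03)&(r>110)&(b<70)&(g<60)&(z<.03)]])
E
```

```text
w_stand handle 249 (array([ 0.4486,  0.1943, 41.642 , 10.6725]), -8.16) [0.44521005 0.19474789 0.12648426]
 base (array([ 4.710000e-01, -1.060000e-01,  3.278802e+02,  8.313570e+01]), 76.35)
   -0.04 [(96, 12), (98, 12), (100, 11), (102, 12), (104, 13), (106, 12), (108, 13), (110, 12), (112, 12), (114, 12), (116, 50), (118, 52), (120, 51), (122, 48), (124, 46), (126, 43), (132, 15), (134, 40), (136, 47), (138, 49), (140, 50), (142, 52), (144, 50)]
   -0.02 [(96, 12), (98, 12), (100, 12), (102, 13), (104, 13), (106, 12), (108, 13), (110, 12), (112, 12), (114, 13), (116, 50), (118, 52), (120, 52), (122, 49), (124, 46), (126, 43), (132, 14), (134, 28), (136, 44), (138, 49), (140, 52), (142, 52), (144, 50)]
   0 [(96, 12), (98, 13), (100, 13), (102, 13), (104, 14), (106, 13), (108, 13), (110, 13), (112, 12), (114, 13), (116, 50), (118, 51), (120, 51), (122, 50), (124, 47), (126, 44), (132, 15), (134, 14), (136, 44), (138, 48), (140, 50), (142, 52), (144, 51)]
   0.02 [(96, 12), (98, 13), (100, 12), (102, 13), (104, 12), (106, 13), (108, 12), (110, 13), (112, 12), (114, 12), (116, 41), (11
[... 1614 characters left out ...]
47), (142, 50), (144, 51)]
   0.02 [(96, 12), (98, 12), (100, 12), (102, 12), (104, 12), (106, 12), (118, 49), (120, 51), (122, 52), (124, 51), (126, 46), (128, 44), (130, 14), (138, 44), (140, 47), (142, 50), (144, 51)]
   0.04 [(96, 12), (98, 12), (100, 12), (102, 10), (104, 12), (106, 12), (118, 47), (120, 50), (122, 51), (124, 49), (126, 47), (128, 44), (130, 31), (138, 44), (140, 45), (142, 49), (144, 52)]
  lip 77 (array([4.983000e-01, 5.400000e-03, 1.080591e+02, 2.408800e+00]), -14.44) 0.11755984060568667 0.11997778059489556 0.11916754222162679
  lip 703 (array([5.018000e-01, 1.930000e-02, 1.098822e+02, 2.695800e+01]), -13.7) 0.12000605703134148 0.14730445668212092 0.12548211522163588
```

```bash
python3 - <<'E'
from h import *
hq=q(np.radians(98.3)); x,y=.4548,.2021
move_gripper(.06)
move_ptp([x,y,.20],hq)
c=capture("wrist"); save("w_pre",c["image"])
print(servo_line([x,y,.094],rate=.1,contact_N=8), current_position())
move_gripper(0.0); print(current_finger_gap(),current_grip_force(),current_force())
f0=np.array(current_force())
servo_line([x,y,.18],rate=.1); print(current_finger_gap(),np.array(current_force())-f0,current_position())
th=np.radians(76); s=np.array([.5008,.0171])
servo_line([s[0],s[1],.18],q(th),rate=.12)
c=capture("wrist"); save("w_slot",c["image"]); np.savez("pics/w_slot.npz",**c)
c=capture("scene"); save("s_slot",c["image"]); np.savez("pics/s_slot.npz",**c)
c=capture("top"); np.savez("pics/t_slot.npz",**c)
save("slot2",np.vstack([cv2.imread("pics/w_slot.png")[:300],cv2.resize(c["image"][150:300,150:430],(560,300))]))
print(current_position(),current_finger_gap(),current_clock())
E
```

```text
False [0.45534812 0.20226261 0.09454263]
0.013427525229699326 29.98805522918701 [ 0.02907165 -1.83992862 -0.73606747]
0.013617075942419843 [-0.62365161  1.29468832 -1.24389703] [0.45427391 0.20201599 0.17944491]
[0.50068277 0.01756649 0.18000429] 0.013862230731622138 13.325
```

View pics/slot2.png

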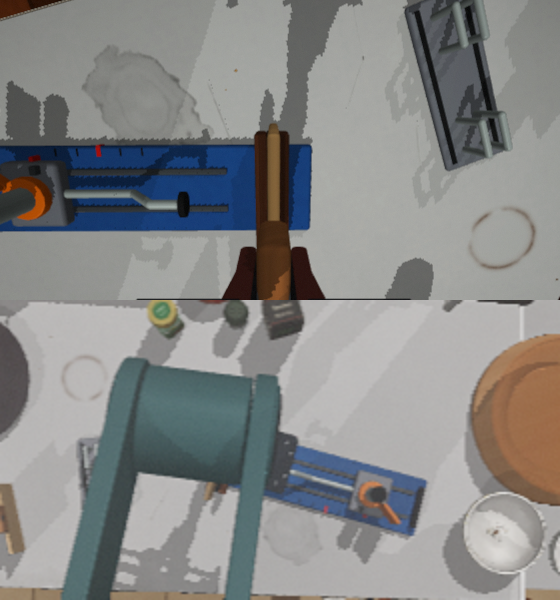

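The board is held above the slot: its edge is at (272,125) and the lips at columns 255–288. I'll measure lip against board in the tool frame.

```bash
python3 - <<'E'
from fit import *
c=dict(np.load("pics/w_slot.npz")); W=cloud(c); z=np.nan_to_num(W[...,2],nan=-1); im=c["image"].astype(int)
p=np.array([.50068,.01757]); th=np.radians(76); d=W[...,:2]-p
Y=(d@[np.cos(th),np.sin(th)])*1000; X=(d@[np.sin(th),-np.cos(th)])*1000
B=(abs(Y)<12)&(z>.075)&(z<.2)&(abs(X)<75)
for zz in np.arange(.07,.2,.012):
    m=(abs(Y)<12)&(abs(z-zz)<.006)&(abs(X)<75)
    if m.sum()>3: print(round(zz,3),m.sum(),"X",X[m].min().round(1),X[m].max().round(1),"Y",np.percentile(Y[m],[3,50,97]).round(1))
for x0 in range(-62,0,6):
    m=(abs(X-x0)<3)&(abs(Y)<30)&(z>0)&(z<.06)
    l=m&(z>.047)
    print(x0,"lips",l.sum(),[ (round(Y[l&s].min(),1),round(Y[l&s].max(),1)) for s in (Y<0,Y>0) if (l&s).any()],"board",np.percentile(Y[(abs(X-x0)<3)&(z>.09)&(abs(Y)<12)],[3,97]).round(1) if ((abs(X-x0)<3)&(z>.09)&(abs(Y)<12)).any() else "")
E
```

```text
0.106 9 X -65.6 -65.0 Y [-0.4  2.   3.8]
0.118 11 X -65.7 -63.9 Y [-1.   1.3  4.2]
0.13 13 X -65.6 -64.4 Y [-0.8  1.3  4. ]
0.142 13 X -65.7 -64.8 Y [-0.7  1.8  3.8]
0.154 20 X -65.7 -63.8 Y [-1.3  1.3  4.1]
0.166 23 X -65.7 -64.3 Y [-0.8  1.8  3.9]
0.178 1149 X -65.6 -11.2 Y [-1.5  1.3  4.2]
0.19 447 X -26.2 -9.1 Y [-11.4  -0.5  11.3]
-62 lips 0 [] board [-1.5  4.5]
-56 lips 18 [(np.float64(-13.1), np.float64(-8.3)), (np.float64(10.2), np.float64(13.4))] board [-1.5  4. ]
-50 lips 99 [(np.float64(-13.2), np.float64(-8.3)), (np.float64(8.7), np.float64(14.4))] board [-1.5  4.1]
-44 lips 93 [(np.float64(-13.3), np.float64(-8.4)), (np.float64(8.7), np.float64(13.6))] board [-1.   4.1]
-38 lips 99 [(np.float64(-13.4), np.float64(-7.6)), (np.float64(8.8), np.float64(13.7))] board [-1.1  4.1]
-32 lips 96 [(np.float64(-13.5), np.float64(-7.7)), (np.float64(8.0), np.float64(13.8))] board [-11.7  11.7]
-26 lips 95 [(np.float64(-13.6), np.float64(-8.5)), (np.float64(8.9), np.float64(13.9))] board [-10.8  10.9]
-20 lips 96 [(np.float64(-13.6), np.float64(-8.6)), (np.float64(8.9), np.float64(14.0))] board [-11.5  11.5]
-14 lips 83 [(np.float64(-13.7), np.float64(-8.6)), (np.float64(9.0), np.float64(14.0))] board [-11.5  11.7]
-8 lips 86 [(np.float64(-12.9), np.float64(-7.9)), (np.float64(9.0), np.float64(14.1))] board [-7.2  9.9]
-2 lips 89 [(np.float64(-13.1), np.float64(-7.9)), (np.float64(9.1), np.float64(14.2))] board [-7.1  9.8]
```

```bash
python3 - <<'E'
from h import *
th=np.radians(76); u=np.array([np.cos(th),np.sin(th)]); s=np.array([.50068,.01757])-.0011*u
servo_line([*s,.15],q(th),rate=.08)
print(servo_line([*s,.096],q(th),rate=.04,contact_N=10),current_position(),current_force(),current_finger_gap(),current_clock())
c=capture("wrist"); save("w_in",c["image"])
E
```

```text
True [0.50013249 0.01645178 0.09784865] [-0.97353274  0.26337538  3.82420852] 0.013606455348484188 15.0583
```

```bash
python3 - <<'E'
from fit import *
th=np.radians(76); p=current_position()
move_gripper(.05); servo_line([p[0],p[1],.24],rate=.2)
g=np.radians(100.6)
move_ptp([.449,-.191,.24],q(g))
c=capture("wrist"); save("w_post",c["image"]); np.savez("pics/w_post.npz",**c)
W=cloud(c); z=np.nan_to_num(W[...,2],nan=-1); r,gg,b=[c["image"][...,i].astype(int) for i in(2,1,0)]
for lo,hi,n in((.1,.115,"post"),(.085,.1,"wing")):
    m=near(W,.449,-.191,.06)&(z>lo)&(z<hi)
    if n=="wing": m&=(r>120)&(r>gg+40)
    print(n,m.sum(),W[m].mean(0) if m.any() else "",rect(W[m][:,:2]) if m.any() else "")
B=near(W,.5,.017,.09)&(z>.08)&(z<.16)
print("board",B.sum(),np.nanmax(z[B]) if B.any() else "")
m=near(W,.43,-.13,.05)&(r>110)&(b<70)&(gg<60)&(z<.03)
print("red",[(k,W[m&(cc==k)].mean(0).round(4),(m&(cc==k)).sum()) for cc in [cv2.connectedComponents(m.astype(np.uint8))[1]] for k in range(1,cc.max()+1)])
c=capture("scene"); np.savez("pics/s_post.npz",**c)
print(current_clock(),np.round(current_joint_pos(),2))
save("post2",np.vstack([cv2.imread("pics/w_post.png")[:300],cv2.resize(c["image"][180:300,200:424],(560,300))]))
E
```

```text
post 537 [ 0.44977446 -0.19134239  0.10757608] (array([ 0.4501, -0.1913, 22.0793, 21.4234]), 10.37)
wing 234 [ 0.4240524  -0.21175989  0.09624543] (array([ 0.4318, -0.2041, 52.2451,  9.9409]), 46.91)
board 2801 0.13515962119957867
red [(1, array([ 0.4268, -0.1288,  0.0109]), np.int64(33))]
17.6667 [-0.54  0.18  1.72  0.    1.24 -2.3 ]
```

View pics/post2.png

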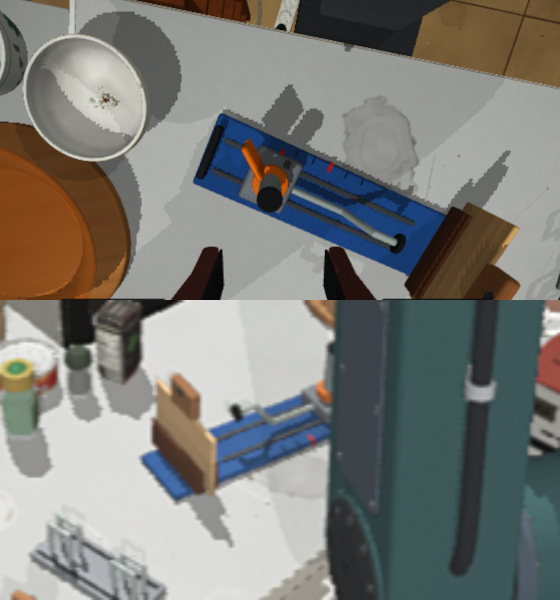

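The board is home: its top is at z 0.133, where 0.132 is expected. The wrist view shows the pointer at (283,153), the mark at (330,168) and the open wing at (252,157). Now I'll grip the post and slide it.

```bash
cat > red.py <<'E'
from fit import *
th=np.radians(76.35); u=np.array([np.cos(th),np.sin(th)]); v=np.array([u[1],-u[0]])
def red(n):
    c=capture("wrist"); save(n,c["image"]); np.savez(f"pics/{n}.npz",**c); W=cloud(c); z=np.nan_to_num(W[...,2],nan=-1)
    h=cv2.cvtColor(c["image"],cv2.COLOR_BGR2HSV); m=((h[...,0]<6)|(h[...,0]>172))&(h[...,1]>150)&(h[...,2]>70)&near(W,.42,-.14,.07)&(z<.05)&(z>0)
    k,l,s,ce=cv2.connectedComponentsWithStats(m.astype(np.uint8))
    for i in range(1,k):
        if s[i,4]>3:
            P=W[l==i].mean(0); print("red",ce[i].round(),s[i,4],P.round(4),"along",round(P[:2]@u*1000,1),"across",round(P[:2]@v*1000,1))
E
python3 - <<'E'
from red import *
P=np.array([.4499,-.1913]); g=np.radians(100.6)
servo_line([*P,.18],q(g),rate=.2)
red("r0")
print(servo_line([*P,.061],q(g),rate=.1,contact_N=8))
move_gripper(0); print(current_finger_gap(),current_grip_force(),current_force(),current_position())
red("r1")
p=np.array(current_position())[:2]
for s in (.03,.0545):
    servo_line([*(P+s*u),.061],q(g),rate=.06); q1=np.array(current_position()); print((q1[:2]-P)@u,current_force(),current_finger_gap())
red("r2"); print(current_clock())
E
```

```text
red [285. 159.] 24 [ 0.4189 -0.1839  0.0233] along -79.9 across 450.5
red [340. 176.] 42 [ 0.4264 -0.1288  0.0112] along -24.5 across 444.7
False
0.02167319889342433 30.00012293457985 [ 1.61616362 -2.62510081  0.08777397] [ 0.45060167 -0.19190623  0.06126689]
red [295. 190.] 80 [ 0.4189 -0.1833  0.0216] along -79.3 across 450.3
red [378. 212.] 109 [ 0.4261 -0.1289  0.0109] along -24.7 across 444.5
0.030200331069591024 [ 2.72317243 -2.32174112  1.06387216] 0.021928481002017275
0.05422321909514097 [ 2.47668458 -4.66192642  2.3853957 ] 0.02189599263173693
red [297. 182.] 188 [ 0.4283 -0.1294  0.0153] along -24.7 across 446.7
21.375
```

View pics/r2.png

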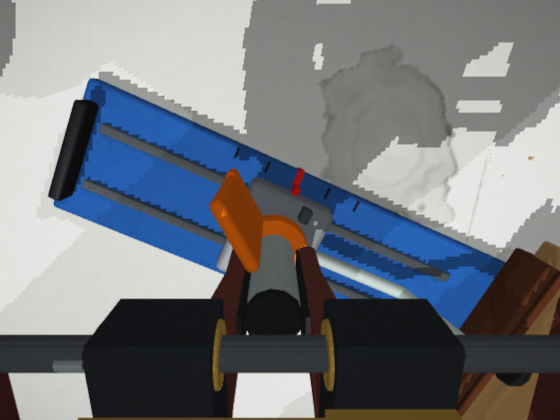

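The pointer and mark meet at (297,182). I'll separate the two by height.

```bash
cat >> red.py <<'E'
def split(n):
    c=dict(np.load(f"pics/{n}.npz")); W=cloud(c); z=np.nan_to_num(W[...,2],nan=-1)
    h=cv2.cvtColor(c["image"],cv2.COLOR_BGR2HSV); m=((h[...,0]<6)|(h[...,0]>172))&(h[...,1]>150)&(h[...,2]>70)&near(W,.42,-.14,.07)&(z<.05)&(z>0)
    for lo,hi in((.006,.013),(.015,.02),(.02,.025),(.025,.04)):
        a=m&(z>lo)&(z<hi); print((lo,hi),a.sum(),"along",np.percentile(W[a][:,:2]@u*1000,[5,50,95]).round(1) if a.sum() else "","across",(np.median(W[a][:,:2]@v)*1000).round(1) if a.sum() else "")
E
python3 - <<'E'
from red import *
split("r1"); split("r2")
P=np.array(current_position()); print(P)
g0=np.radians(100.6)
for d in (0,.6,1.2,1.5,1.55): s=inverse_kinematics(P,q(g0-d)); print(d,None if s is None else np.round(s,2))
E
```

```text
(0.006, 0.013) 105 along [-26.3 -24.8 -22.7] across 444.5
(0.015, 0.02) 20 along [-80.9 -80.4 -78.1] across 449.3
(0.02, 0.025) 51 along [-80.5 -79.1 -77.4] across 450.5
(0.025, 0.04) 3 along [-80.2 -79.5 -78.6] across 450.6
(0.006, 0.013) 99 along [-26.3 -24.8 -23. ] across 444.2
(0.015, 0.02) 17 along [-26.  -25.7 -23.4] across 449.1
(0.02, 0.025) 54 along [-25.9 -24.6 -22.8] across 450.5
(0.025, 0.04) 5 along [-24.7 -23.3 -22.9] across 450.2
[ 0.4634639  -0.13878816  0.06124562]
0 [-0.43  0.42  1.93 -0.    0.8  -2.19]
0.6 [-0.43  0.42  1.93 -0.    0.8  -1.59]
1.2 [-0.43  0.42  1.93 -0.    0.8  -0.99]
1.5 [-0.43  0.42  1.93 -0.    0.8  -0.69]
1.55 [-0.43  0.42  1.93 -0.    0.8  -0.64]
```

```bash
cat > rot.py <<'E'
from red import *
T=np.array([*(np.array([.4499,-.1913])+.0545*u),.061]); g0=np.radians(100.6)
def rot(ds):
    for d in ds:
        move_ptp(T,q(g0-d)); p=np.array(current_position())
        print(round(d,2),((p-T)[:2]@u*1000).round(2),((p-T)[:2]@v*1000).round(2),"F",np.round(current_force(),1),"T",np.round(current_torque(),2),"gap",round(current_finger_gap(),4))
E
python3 - <<'E'
from rot import *
rot([.25,.5]); red("r3"); split("r3")
rot([.75,1.0,1.25,1.4]); red("r4"); split("r4"); print(current_clock())
E
```

```text
0.25 -0.27 0.78 F [ 3.5 -4.3  2.3] T [-0.6  -0.66 -0.02] gap 0.0219
0.5 -0.27 0.77 F [ 2.6 -3.9  2.6] T [-0.66 -0.65  0.02] gap 0.0219
red [268. 177.] 182 [ 0.4282 -0.1291  0.0152] along -24.4 across 446.5
(0.006, 0.013) 99 along [-26.2 -24.6 -22.9] across 444.5
(0.015, 0.02) 12 along [-25.5 -24.1 -22.6] across 448.7
(0.02, 0.025) 49 along [-25.9 -24.1 -22.4] across 450.0
(0.025, 0.04) 8 along [-25.3 -23.8 -23. ] across 450.4
0.75 -0.3 0.8 F [ 3.6 -3.8  2.5] T [-0.65 -0.68  0.01] gap 0.0216
1.0 -0.31 0.81 F [ 3.1 -4.2  3.2] T [-0.7  -0.57  0.  ] gap 0.0223
1.25 -1.05 1.09 F [ 2.3 -6.3  1.6] T [-1.53 -0.56  0.45] gap 0.0222
1.4 -1.41 2.52 F [ 4.6 -8.  -1.1] T [-1.91 -0.92  0.48] gap 0.0218
red [224. 198.] 157 [ 0.4289 -0.1281  0.0149] along -23.3 across 447.0
(0.006, 0.013) 92 along [-26.5 -24.5 -22.8] across 444.7
(0.015, 0.02) 18 along [-21.6 -21.  -20.7] across 450.5
(0.02, 0.025) 39 along [-22.7 -21.4 -20.8] across 450.6
(0.025, 0.04) 2 along [-22.1 -21.8 -21.5] across 451.7
23.4917
```

View pics/r4.png

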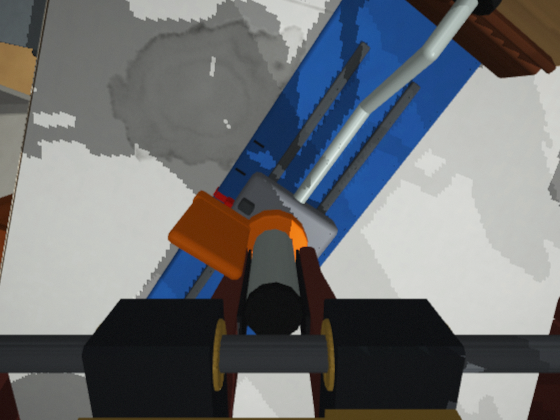

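The wing now points forward, hub (270,230) to wing tip (195,225), and the pointer (about (222,198)) has crept past the mark. I'll measure the wing angle and the pointer.

```bash
cat >> rot.py <<'E'
def wing(n):
    c=dict(np.load(f"pics/{n}.npz")); W=cloud(c); z=np.nan_to_num(W[...,2],nan=-1)
    h=cv2.cvtColor(c["image"],cv2.COLOR_BGR2HSV); o=(h[...,0]>=6)&(h[...,0]<20)&(h[...,1]>150)&(h[...,2]>70)&near(W,T[0],T[1],.075)
    m=o&(z>.088)&(z<.101); P=W[m][:,:2]
    vx,vy,x0,y0=cv2.fitLine((P*1000).astype(np.float32),cv2.DIST_HUBER,0,.01,.01).ravel()
    a=np.degrees(np.arctan2(vy,vx)); st=(a-(76.35-90))%180
    print("wing n",m.sum(),"line angle in stand (open 51.6, closed 0)",round((st+90)%180-90,1),"P",P.mean(0).round(4), rect(P))
E
python3 - <<'E'
from rot import *
for n in ("r2","r3","r4"): wing(n)
print(np.degrees(g0-np.arctan2(*(lambda R:(R[1,1],R[0,1]))(Rn.from_quat(current_orientation()).as_matrix()))))
E
```

```text
wing n 1494 line angle in stand (open 51.6, closed 0) 51.5 P [ 0.4362 -0.1573] (array([ 0.4373, -0.1574, 31.9946,  6.5335]), 36.32)
wing n 1564 line angle in stand (open 51.6, closed 0) 33.7 P [ 0.4317 -0.1476] (array([ 0.4327, -0.148 , 32.3622,  7.8199]), 14.96)
wing n 1638 line angle in stand (open 51.6, closed 0) -0.0 P [ 0.4323 -0.1269] (array([ 0.4324, -0.128 , 32.5445,  6.303 ]), -14.24)
79.86012194287426
```

The lever is fully closed (0.0°) and I over-pressed it, which pushed the leg about 3 mm past the mark. I'll back the rotation off a little and check.

```bash
python3 - <<'E'
from rot import *
rot([1.3,1.2]); red("r5"); split("r5"); wing("r5"); print(current_clock())
E
```

```text
1.3 -0.96 2.49 F [ 5.6 -7.1 -1.6] T [-1.41 -0.96  0.14] gap 0.0218
1.2 -0.67 2.39 F [ 6.9 -6.3 -1.3] T [-1.03 -1.02  0.06] gap 0.0215
red [231. 190.] 143 [ 0.4288 -0.128   0.0147] along -23.2 across 446.9
(0.006, 0.013) 81 along [-25.9 -24.3 -22.8] across 444.6
(0.015, 0.02) 19 along [-23.  -21.1 -20.8] across 450.1
(0.02, 0.025) 31 along [-22.7 -21.4 -20.9] across 450.8
(0.025, 0.04) 3 along [-22.1 -22.1 -21.7] across 450.7
wing n 1601 line angle in stand (open 51.6, closed 0) -0.4 P [ 0.432  -0.1272] (array([ 0.4322, -0.1281, 32.194 ,  8.8072]), -20.41)
24.0417
```

```bash
cat >> rot.py <<'E'
def saddle(n):
    c=dict(np.load(f"pics/{n}.npz")); W=cloud(c); z=np.nan_to_num(W[...,2],nan=-1); A=W[...,:2]@u*1000; C=W[...,:2]@v*1000-T[:2]@v*1000
    o=[]
    for x0 in (-24,-20,-16,14,18,22):
        m=(abs(C-x0)<2)&(abs(z-.03)<.004)&(abs(A-T[:2]@u*1000)<60); o.append((x0,round(float(np.percentile(A[m],97)),1)) if m.sum()>5 else None)
    print(n,"saddle +u edge",o)
E
python3 - <<'E'
from rot import *
for n in("r1","r2","r3","r4","r5"): saddle(n)
E
```

```text
r1 saddle +u edge [(-24, -54.4), (-20, -54.3), (-16, -54.1), None, None, None]
r2 saddle +u edge [(-24, -0.2), (-20, -0.1), (-16, 0.0), (14, -44.5), (18, -44.1), (22, -43.5)]
r3 saddle +u edge [(-24, 0.6), (-20, 1.1), (-16, 1.1), None, None, None]
r4 saddle +u edge [(-24, 2.8), (-20, 2.9), (-16, 2.8), (14, 3.1), (18, 2.7), (22, 2.7)]
r5 saddle +u edge [(-24, 2.7), (-20, 2.5), (-16, 2.4), (14, 2.7), (18, 2.6), (22, 2.8)]
```

```bash
python3 - <<'E'
from rot import *
t=T.copy(); t[:2]+=-.0024*u+.002*v
servo_line(t,q(g0-1.2),rate=.02); sleep(.3)
p=np.array(current_position()); print(((p-T)[:2]@u*1000),((p-T)[:2]@v*1000),current_force(),current_torque(),current_finger_gap(),current_grip_force())
red("r6"); split("r6"); wing("r6"); saddle("r6"); print(current_clock())
E
```

```text
-2.783163495913267 2.405935232893777 [ 2.27808834 -4.42259615  4.30339368] [-0.77840702 -0.44352224  0.0109952 ] 0.021959193905197318 30.000610649585724
red [232. 189.] 154 [ 0.4284 -0.129   0.0142] along -24.3 across 446.7
(0.006, 0.013) 94 along [-26.4 -24.5 -22.9] across 444.8
(0.015, 0.02) 21 along [-25.6 -23.3 -23.1] across 449.9
(0.02, 0.025) 27 along [-24.5 -23.5 -23.1] across 451.0
(0.025, 0.04) 3 along [-24.2 -24.2 -24.1] across 450.6
wing n 1604 line angle in stand (open 51.6, closed 0) 0.1 P [ 0.4314 -0.1293] (array([ 0.4317, -0.1302, 32.321 ,  6.4465]), -13.52)
r6 saddle +u edge [(-24, 0.3), (-20, 0.3), (-16, 0.3), (14, 0.6), (18, 0.5), (22, 0.5)]
24.7
```

```bash
python3 - <<'E'
from rot import *
sleep(.5); red("r7"); saddle("r7")
c=capture("scene"); save("fin",np.vstack([cv2.imread("pics/r7.png")[:300],cv2.resize(c["image"][180:300,200:424],(560,300))]))
E
```

```text
red [232. 189.] 153 [ 0.4284 -0.129   0.0144] along -24.2 across 446.8
r7 saddle +u edge [(-24, 0.5), (-20, 0.3), (-16, 0.4), (14, 0.7), (18, 0.6), (22, 0.7)]
```

View pics/fin.png

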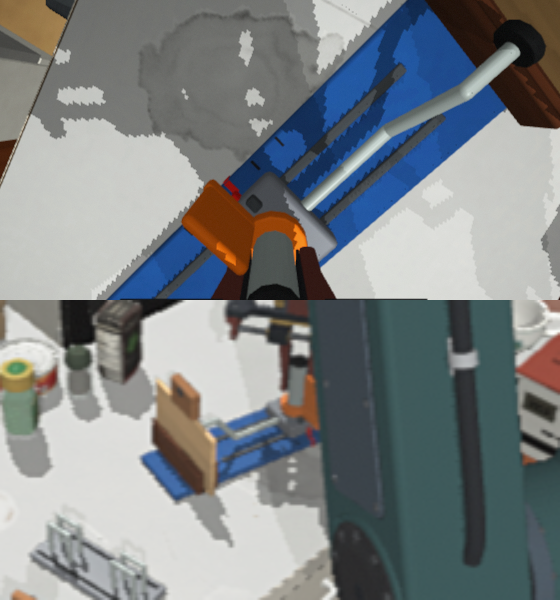

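The board stands in the slot, the wing at (220,225) is closed, and the pointer and mark coincide at (232,189). The leg is holding steady, so I'm handing in.

```bash
python3 -c "
from bench import *
print(close_job())"
```

```text
the job is handed in; nothing more can be done
None
```

The job is handed in with no verdict shown: the board stands home in the slot, the post is still gripped with the leg within about 0.5 mm of the mark, and the lever is fully closed; over-pressing the lever briefly pushed the leg about 3 mm past the mark before I brought it back.

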